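# Dock the sensor boom and lock its cam lever

## Task

Slide the sensor boom forward by its black handle until its nose is fully home against the hidden stop in the dock, and press it home firmly but gently for a moment. Then flip the clamp's cam lever over center, all the way down and without forcing it, so that the boom is locked there, and let go. Leave the jar, the beaker and the screwdriver where they are.

Things in the scene. Friction and masses are not known exactly. Their poses are not given: they have to be found in the camera images.
- rail: Fixed aluminium base plate, 70 x 12 mm, from x = -150 to 290 mm, with a grey clamp housing 60 mm long (x), 50 wide, 75 high, in whose square bore the boom slides. Origin on the table right under the lever's pivot and the housing's middle; x is the sliding direction towards the dock, z up. A black rest for the boom, 14 mm long, 54 mm high, stands at x = -80 mm.
- boom: Loose aluminium square tube, 16 x 16 mm, lying in the clamp housing, axis 52 mm above the table, 1 to 2 mm of play, 0.3 to 0.6 kg. Slides along the rail's x with 1.5 to 6 N of drag and stays where it is left. Origin at the tip of its round steel nose (13 mm across, 16 mm long); x points towards the dock, z up; the tube's rear end is at x = -316 mm.
- nose (a point): Tip of the boom's nose, on its axis.
- handle (a point): Middle of the boom's handle, an upright black post on the tube near its rear end, 16 mm (x) by 18 mm (y), from 8 to 54 mm above the tube's axis (top 106 mm above the table); this point is 88 mm above the table and 300 mm behind the nose. Axes as the boom's.
- dock: Fixed white block 60 mm long, 66 wide, on the rail (underside 12, top 102 mm above the table); in front of it an open-topped cradle 45 mm long, 26 mm wide between steel cheeks, that takes the nose with room to spare. Its hard stop hides under a small hood: its face lies 20 to 45 mm inside the cradle's mouth, differently each time. Origin under the middle of the block's front face; x as the rail's.
- lever (a joint): Cam lever, rad: 0 = open, leaning 0.15 rad back from upright, away from the dock (it rests at about 0.13); grows as it swings forward and down towards the dock; 1.72 = closed, level, at its stop. A spring resists, most near 0.8 with about 0.9 N m; dead centre at 1.4, past which it snaps to the stop. Let go before dead centre it springs back.
- lever_hinge (a point): Pivot of the lever, 88 mm above the table, in the middle of the housing's top between two steel ears; x, z as the rail's; the lever turns about this frame's y axis (from z towards x).
- lever_tip (a point): Point on the lever's middle line 95 mm from the pivot; the black lever paddle is 22 mm wide (along the pivot axis), 10 mm thick and reaches from 37 to 103 mm from the pivot. A push of 24 N or more on the lever damages it, so push near the tip.
- jar: Bystander: amber glass jar, 56 mm across, 85 mm high. Origin at the centre of its underside.
- beaker: Bystander: white open cup, 64 mm across, 80 mm high. Origin at the centre of its underside.
- screwdriver: Bystander: screwdriver lying on the table. Origin at its middle, on the table.
- port (a point): Middle of the cradle's mouth, 52 mm above the table, 45 mm in front of the block; x as the rail's. The nose meets the hard stop 20 to 45 mm past this point: found by the push back. Press it home with some 8 to 15 N between nose and stop for about half a second; 26 N, or hitting the stop at more than 15 mm/s, bruises the sensor.
- pin (a joint): Small spring contact pin standing 4 mm out of the stop's face, unseen in the dock: 0 = out, about 0.004 m = pressed in flush by a nose that is fully home. Its push of under 1 N does not move the boom back.

How it is judged:
On the way, in this order (a step that is already met when the one before it is completed fails the run):
1. the nose is pressed home against the hidden stop with at least 6 N for 0.3 s, the lever still open (contact force between boom and dock above 6 N and value of joint pin above 0.0025 m and value of joint lever below 1 rad), for 0.3 s.
2. the lever is flipped over center, fully down, with the nose home (value of joint lever above 1.66 rad and value of joint pin above 0.0025 m), for 0.2 s.
At the end, for the whole second after the job is handed in: The cam lever is fully down (above 1.66 rad), the boom's nose is home to within 1.5 mm (contact pin pressed in more than 2.5 mm of 4) and the boom is at rest (all of step 2 and linear speed of boom below 0.01 m/s); the robot touches nothing.
It fails at once if the boom is rammed against the dock with more than 26 N (contact force between boom and dock above 26 N).
It fails at once if the robot loads the lever with more than 24 N (contact force between lever and anything else above 24 N).
It fails at once if the jar is moved (distance of jar from where it was at the start of the episode above 0.02 m).
It fails at once if the beaker is moved (distance of beaker from where it was at the start of the episode above 0.02 m).
It fails at once if the screwdriver is moved (distance of screwdriver from where it was at the start of the episode above 0.02 m).
It also fails if it takes over 66 s, if anything falls off the work surface, if the arm or the gripper's body presses on something with over 40 N, if the wrist force passes 120 N, or if a joint passes its speed limit or range.

## Robot

A 7-joint arm with a two-finger parallel gripper is mounted at the origin on the work surface. World frame = base frame: x ahead of the robot, y to its left, z up, the work surface at z = 0. Lengths are in m, angles in rad, forces in N, time in s.
With the tool pointing down it reaches from about 0.35 to 0.9 m from the base axis. Payload 8.1 kg.
Tool frame: the origin (TCP) lies between the finger pads; the fingertips stand 19 mm ahead of it and the grasp point (between the pads) is the TCP (manip.tip_reach is the distance from the TCP to the fingertips, in m); y points along the fingers, x is the direction in which the jaws open and shut, and the axes are right-handed (so a half turn about y gives the same grasp; the last joint's range is limited). The gripper opens to 85 mm and grips with 20 to 120 N. Pads are 22 mm wide; open, the fingers measure 114 mm over their backs; the gripper's body (76 mm by 85 mm) begins 54 mm behind the grasp point. The pads swing forward as they close: fully open they stand 13 mm farther back than shut.
Start: joints at [1.153, 0.434, 0.025, 1.573, -0.012, 1.134, -0.075], TCP at [0.193, -0.594, 0.25] pointing down, gripper open.
Joint ranges: [-2.62, 2.62], [-0.44, 2.09], [-1.27, 1.32], [0.08, 2.57], [-1.32, 4.46], [0.12, 2], [-2.74, 2.74]. Speed limits (rad/s): [2.22, 2.22, 3.01, 3.01, 3.14, 3.14, 3.14].

## Interface

Orientations are given as a unit quaternion [w, x, y, z].
In Python, from bench import telemetry, get_image, hand_in, manip gives the robot as it stands.
- The arm moves only by the tool servo_tool, never from a script. Its argument "series" is a list of rows, each a list of 7 numbers: the finger opening in cm, from 0 to 8.54, then the shift along the tool's x, y, z in cm, then the turn, a rotation vector about the tool's x, y, z in degrees. In form: [[jaw, dx, dy, dz, rx, ry, rz], ...]. A call has 1 to 12 rows; each row shifts and turns the commanded pose from where the row before left it, along the tool's axes as they then stand; what a row does not reach is not made up. A row lasts 1/12 s, in which the tool goes at most 41.7 mm and 7.16 degrees, less where a joint would pass 70% of its speed; a pose out of reach is approached as far as the arm can. A call is refused whole if a number of a shift passes 4.17 or a number of a turn 7.16, either way. A call with a gripper value outside its range is refused whole. The fingers move at their own pace and stop on an object; "grip_force" is the grip in N (left out, the last holds). Time passes only in rows, so rows that do not move let the fingers close. It gives the time, the measured TCP pose, the force and the opening at its end, in the units of the state.
- telemetry.observe(): the state, without advancing time (a new reading comes with each control period).
- get_image(name): name is "scene" or "top" or "wrist"; returns a dict with "color" (400x640x3 uint8, red, green, blue), "mtx" (3x3 intrinsics, pixels), "R" (3x3) and "t" (3): a world point X has camera coordinates R X + t; the wrist camera has in their place "T_tool_cam" (4x4, takes a point from camera to tool coordinates, whose origin is the TCP and whose axes are the tool frame's). Camera axes: x right, y down, z forward; pixel columns grow to the right and rows downward; lengths in m; the calibration is good to about 2 mm. A picture is of the moment at which its call begins: read the wrist's pose just before it. There is no depth.
- hand_in(): hands the job in, once; it reports no verdict.
The state is a dict: "time": time; "qpos": joint angles; "joint_velocities": joint speeds; "joint_torque": joint torques, N m; "ee_pos": TCP position; "orientation": TCP orientation; "contact_force": force on the tool from outside, world axes, zero at the start; "ft_torque": the same for the moment, N m; "finger_gap": opening from 0.0 (shut) to 1.0 (fully open).
Only numpy, scipy, OpenCV 4.12 (cv2) and the standard library are available. Lean on these libraries where they do the work, as an engineer would, in place of code of your own. Each camera call takes 0.05 s, during which the arm holds its last target. There are 200 camera calls.

## Working session

There is one attempt and no reset: what is moved stays moved. The work goes in short steps, Python scripts to look and compute and a tool call to move; the robot and the scene stay as the last step left them, time stands still between calls to the robot, and variables do not carry over. Pictures are saved under pics/ and viewed, about 8 in all and at most 12, crops included, and the job is handed in when it is done.

Besides the shell and the picture viewer there is one more tool, called after "Request:" as name([rows], argument=value, ...), one row to a line, values as JSON. servo_tool: Moves the arm, as the interface text tells. Its arguments: {"type":"object","properties":{"series":{"type":"array","items":{"type":"array","items":{"type":"number"}}},"grip_force":{"type":"number"}},"required":["series"]}

```bash
ls; mkdir -p pics; python3 - <<'E'
from bench import telemetry, get_image, manip
import cv2
print(telemetry.observe())
print([a for a in dir(manip) if a[0]!='_'])
for n in ("scene","top"):
    d=get_image(n); cv2.imwrite(f"pics/{n}0.png",d["color"][:,:,::-1]); print(n,d["mtx"],d["R"],d["t"])
E
```

```text
pics
{'time': 0.0, 'qpos': array([ 1.15338206,  0.43522467,  0.02494177,  1.57408378, -0.01159642,
        1.13398585, -0.07506241]), 'joint_velocities': array([-0.00070223,  0.00014942, -0.00054543,  0.00099148, -0.000686  ,
        0.00013101, -0.00093099]), 'joint_torque': array([-5.01759114e-04, -6.70455766e+01,  1.02483641e+00, -3.16213739e+01,
        1.55820261e-02,  1.21999718e-02, -7.89645384e-06]), 'ee_pos': array([ 0.1933461 , -0.59385233,  0.24952968]), 'orientation': array([ 0.5724814 , -0.5719123 ,  0.41591127, -0.4149689 ]), 'contact_force': array([ 0.3900234 ,  0.27763372, -0.00057474]), 'ft_torque': array([0.04945108, 0.04803222, 0.03619759]), 'finger_gap': 1.000656304184938}
['MotionError', 'tip_reach']
scene [[494.32080617   0.         321.41979522]
 [  0.         494.32080617 190.6192353 ]
 [  0.           0.           1.        ]] [[ 9.01756652e-01  4.32243519e-01 -6.93896499e-04]
 [ 3.03458063e-01 -6.34222956e-01 -7.11107900e-01]
 [-3.07811866e-01  6.41035711e-01 -7.03082551e-01]] [-0.54774905 -0.03515012  1.24953687]
top [[404.40403874   0.         314.59457396]
 [  0.         404.40403874 198.69945264]
 [  0.           0.           1.        ]] [[ 0.01723201 -0.99978507  0.0115272 ]
 [-0.98990036 -0.01868189 -0.14052855]
 [ 0.14071369 -0.00898919 -0.99000952]] [0.041569   0.57939317 0.90567323]
```

View pics/scene0.png

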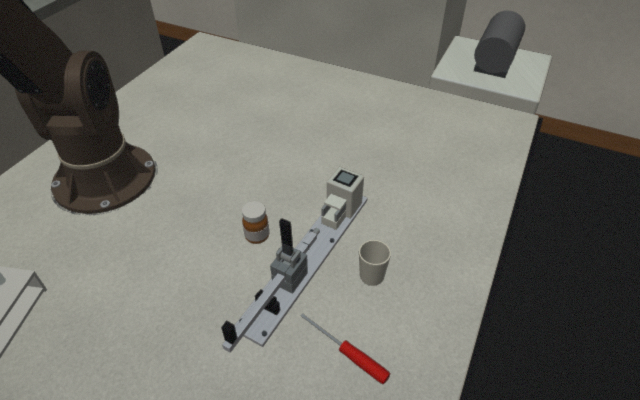

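View pics/top0.png

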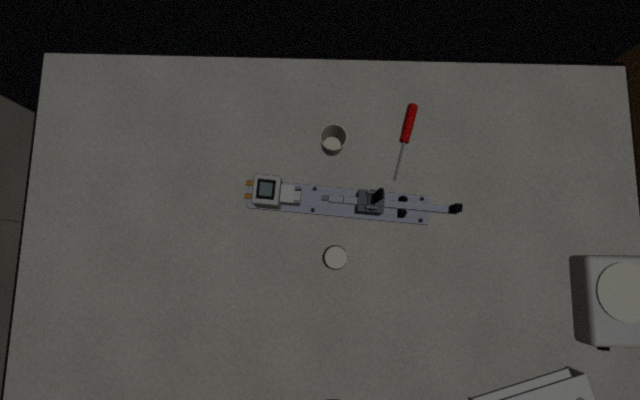

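The scene view shows the handle at about (230,331), the lever at (286,236), the housing at (289,268) and the dock at (345,190). The top view shows the handle at (455,209), the lever at (376,196) and the dock at (267,190), with the rail running along roughly +y. Next I'll zoom in on both and measure.

```bash
cat > h.py <<'E'
import numpy as np, cv2
from bench import telemetry, get_image
def ray(d,uv):
    m=np.linalg.inv(d["mtx"])@np.array([uv[0],uv[1],1.]); R=d["R"];return -R.T@d["t"], R.T@m
def plane(d,uv,z):
    c,r=ray(d,uv); return c+r*(z-c[2])/r[2]
def proj(d,X):
    p=d["mtx"]@(d["R"]@np.array(X)+d["t"]); return p[:2]/p[2]
E
python3 - <<'E'
from h import *
t=get_image("top"); s=get_image("scene")
a=cv2.resize(t["color"][165:235,235:475],(800,233),interpolation=cv2.INTER_CUBIC)
a=np.clip(a.astype(float)*1.6,0,255).astype(np.uint8)
b=cv2.resize(s["color"][165:355,215:375],(309,366),interpolation=cv2.INTER_CUBIC)
c=np.zeros((600,800,3),np.uint8); c[:233]=a; c[234:600,:309]=b
b=cv2.resize(s["color"][215:355,215:320],(275,366),interpolation=cv2.INTER_CUBIC); c[234:600,320:595]=b
cv2.imwrite("pics/crop1.png",c[:,:,::-1])
# blobs
for n,d in (("top",t),("scene",s)):
    g=cv2.cvtColor(d["color"],cv2.COLOR_RGB2GRAY)
    m=(g<45).astype(np.uint8)
    x0,y0,x1,y1=(235,165,475,235) if n=="top" else (215,165,375,355)
    k=np.zeros_like(m);k[y0:y1,x0:x1]=m[y0:y1,x0:x1]
    N,l,st,ce=cv2.connectedComponentsWithStats(k)
    for i in range(1,N):
        if st[i,4]>8: 
            cnt=cv2.findContours((l==i).astype(np.uint8),0,2)[0][0]
            print(n,st[i],ce[i],cv2.boxPoints(cv2.minAreaRect(cnt)).round(1).tolist())
# rail mask in top: bluish
hsv=cv2.cvtColor(t["color"],cv2.COLOR_RGB2HSV)
m=((t["color"][:,:,2].astype(int)-t["color"][:,:,0]>8)).astype(np.uint8); k=np.zeros_like(m);k[165:235,235:475]=m[165:235,235:475]
k=cv2.morphologyEx(k,cv2.MORPH_CLOSE,np.ones((5,5)))
cn=max(cv2.findContours(k,0,2)[0],key=cv2.contourArea); bp=cv2.boxPoints(cv2.minAreaRect(cn)); print(bp)
print([plane(t,p,.012).round(4) for p in bp])
E
```

```text
top [256 179  20  21 176] [265.52840909 189.02840909] [[255.60000610351562, 197.60000610351562], [257.6000061035156, 178.5], [275.29998779296875, 180.1999969482422], [273.3999938964844, 199.3000030517578]]
top [366 188  18  18 201] [374.88059701 196.60199005] [[365.20001220703125, 189.8000030517578], [382.70001220703125, 187.6999969482422], [384.70001220703125, 203.89999389648438], [367.29998779296875, 206.10000610351562]]
top [356 191   3   6  15] [357.13333333 193.93333333] [[356.0, 191.0], [358.0, 191.0], [358.0, 196.0], [356.0, 196.0]]
top [398 196  10   6  43] [402.55813953 198.44186047] [[398.0, 196.0], [407.0, 196.0], [407.0, 201.0], [398.0, 201.0]]
top [420 198   4   3   9] [421.44444444 198.66666667] [[420.0, 198.0], [423.0, 198.0], [423.0, 200.0], [420.0, 200.0]]
top [289 203  10   3  20] [294.  203.7] [[289.0, 203.0], [298.0, 203.0], [298.0, 205.0], [289.0, 205.0]]
top [255 204  24   5  63] [266.84126984 206.04761905] [[254.8000030517578, 206.10000610351562], [255.10000610351562, 203.3000030517578], [278.20001220703125, 205.89999389648438], [277.8999938964844, 208.69999694
[... 981 characters left out ...]
5 294.2 ] [[254.5, 296.5], [260.5, 290.5], [262.0, 292.0], [256.0, 298.0]]
scene [265 297  14  17 148] [272.68243243 305.66891892] [[264.20001220703125, 307.70001220703125], [272.8999938964844, 296.20001220703125], [283.29998779296875, 304.0], [274.6000061035156, 315.5]]
scene [222 322  15  22 211] [229.04739336 332.32701422] [[220.8000030517578, 323.29998779296875], [232.10000610351562, 320.5], [237.39999389648438, 341.6000061035156], [226.10000610351562, 344.5]]
[[281.61475 210.2377 ]
 [284.0738  183.18854]
 [448.17218 198.10657]
 [445.71313 225.15573]]
[array([0.5532, 0.1304, 0.012 ]), array([0.6192, 0.1263, 0.012 ]), array([ 0.5902, -0.2716,  0.012 ]), array([ 0.5245, -0.2638,  0.012 ])]
```

View pics/crop1.png

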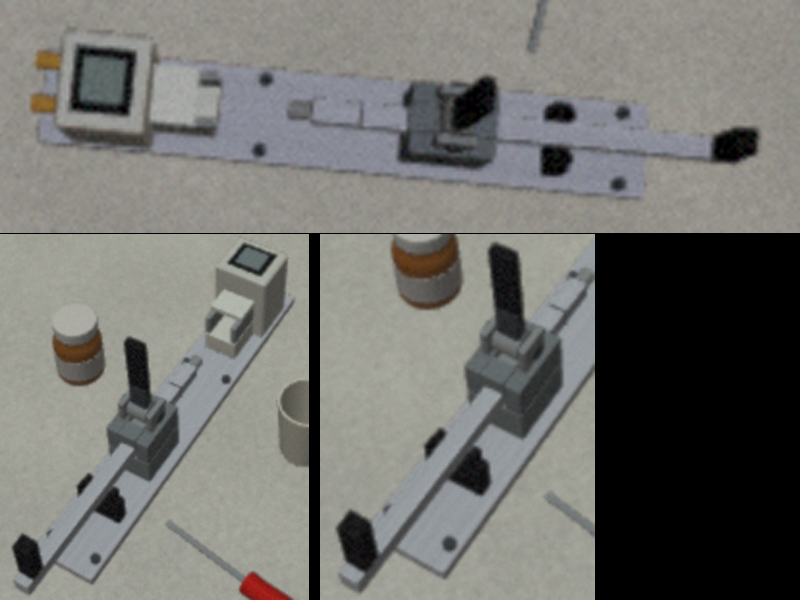

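The enlarged crop is clear. In top-view pixels, the rail corners are at (429.4,195.9), (427.3,224.1) and (247,207.9). The nose tip is near (322,197.4), the handle top near (457,208), and the lever leans slightly back with its top near (382,190).

```bash
python3 - <<'E'
from h import *
t=get_image("top"); s=get_image("scene")
P=lambda u,v,z,d=t: plane(d,(u,v),z)
A=P(429.4,195.9,.012);B=P(427.3,224.1,.012);C=P(247,207.9,.012)
print("rail rear corners",A,B,"front",C,"width",np.linalg.norm(A-B),"len",np.linalg.norm(B-C))
x=(C-B)/np.linalg.norm(C-B); print("yaw",np.arctan2(x[1],x[0]))
y=np.array([-x[1],x[0],0])
mid=(A+B)/2; O=mid+x*.15; O[2]=0; print("rail origin",O)
def loc(p): q=p-O; return np.array([q@x,q@y,p[2]]).round(4)
print("nose",loc(P(322,197.4,.052)), "hood front corners", loc(P(301,187,.09)))
# dock top via top view crop: front corners (152,40),(148,140)?
print("dock",loc(P(235+157/3.333,165+38/3.333,.102)),loc(P(235+150/3.333,165+140/3.333,.102)))
# handle: predict projections of candidate box top and compare mask centroids
def tri(pt,ps):
    c1,r1=ray(t,pt);c2,r2=ray(s,ps)
    M=np.c_[r1,-r2];k=np.linalg.lstsq(M,c2-c1,rcond=None)[0]
    a=c1+r1*k[0];b=c2+r2*k[1];return (a+b)/2,np.linalg.norm(a-b)
h,e=tri((454.9,208.4),(229.05,332.3)); print("handle tri",h,e,loc(h))
for X in (-.3,):
    pass
l,e=tri((374.9,196.6),(286,236.4)); print("lever tri",l,e,loc(l))
# jar, beaker
print("jar lid",P(335.5,258,.085),loc(P(335.5,258,.085)),"beaker",P(334,137,.08),loc(P(334,137,.08)))
print("driver tip",loc(P(395,180,.005)),loc(P(411,105,.01)))
# check points
hp=O+x*(loc(h)[0])+np.array([0,0,.088]); print("handle pt pred",proj(t,hp),proj(s,hp))
for r in (.037,.07,.103):
    q=O+x*(-r*np.sin(.02))+np.array([0,0,.088+r*np.cos(.02)]); print(r,proj(t,q),proj(s,q))
print(proj(t,O+[0,0,.088]),proj(s,O+[0,0,.088]))
E
```

```text
rail rear corners [ 0.59471904 -0.22616451  0.012     ] [ 0.52620934 -0.21955396  0.012     ] front [0.55727088 0.21353622 0.012     ] width 0.06882789096134788 len 0.43420263020088745
yaw 1.4991982174347938
rail origin [ 0.57119474 -0.07324354  0.        ]
nose [ 0.1087 -0.0013  0.052 ] hood front corners [ 0.1579 -0.0148  0.09  ]
dock [ 0.2011 -0.0326  0.102 ] [0.1988 0.0354 0.102 ]
handle tri [ 0.55692009 -0.26324016  0.07885453] 0.000363107858432536 [-0.1905  0.0006  0.0789]
lever tri [ 0.57046936 -0.07414269  0.13943414] 0.0021179819703864874 [-0.0009  0.0007  0.1394]
jar lid [0.44224614 0.00448759 0.085     ] [0.0683 0.1342 0.085 ] beaker [0.71666095 0.01034987 0.08      ] [ 0.0938 -0.1391  0.08  ]
driver tip [-0.0667 -0.0674  0.005 ] [-0.0941 -0.2608  0.01  ]
handle pt pred [456.40965695 207.69651228] [228.76662395 329.72553839]
0.037 [374.02417647 197.68572051] [287.2951083  241.29566534]
0.07 [376.86756867 195.4163342 ] [286.2254937  230.14355838]
0.103 [379.94384495 192.96107694] [285.09922019 218.40070936]
[371.08168196 200.03420301] [288.43214096 253.15069223]
```

Everything agrees with the given sizes: rail width 68.8 mm, length 434 mm, nose to handle 299 mm, dock face at x = 0.20, and the lever 0.02 rad behind upright. I'll push the handle from behind with closed fingers, so next I work out the tool's orientation and the moves needed.

```bash
cat >> h.py <<'E'
from scipy.spatial.transform import Rotation as Ro
YAW=1.4975; O=np.array([.5712,-.0732,0]); X=np.array([np.cos(YAW),np.sin(YAW),0]); Y=np.array([-X[1],X[0],0])
def cur():
    s=telemetry.observe(); q=s["orientation"]; return s,Ro.from_quat([q[1],q[2],q[3],q[0]])
def loc(p): q=p-O; return np.array([q@X,q@Y,p[2]])
def wor(l): return O+X*l[0]+Y*l[1]+np.array([0,0,l[2]])
def status():
    s,R=cur(); f=s["contact_force"]
    print("t %.2f loc mm"%s["time"],(loc(s["ee_pos"])*1e3).round(2),"F rail",np.round([f@X,f@Y,f[2]],2),"gap",round(s["finger_gap"],3))
    print("tool axes in rail frame (cols)\n",(np.c_[X,Y,[0,0,1]].T@R.as_matrix()).round(3))
def goto(l,zaxis=None):
    s,R=cur()
    d=R.inv().apply(wor(l)-s["ee_pos"])*100; print("shift tool cm",d.round(3))
    if zaxis is not None:
        z=zaxis*X; y=np.array([0,0,-1.]); T=Ro.from_matrix(np.c_[np.cross(y,z),y,z])
        print("turn tool deg",np.degrees((R.inv()*T).as_rotvec()).round(2)); print("shift in target axes",(T.inv().apply(wor(l)-s["ee_pos"])*100).round(3))
E
python3 - <<'E'
from h import *
status(); goto([-.24,0,.2],1)
goto([-.24,0,.2],-1)
E
```

```text
t 0.30 loc mm [-547.21  338.59  250.01] F rail [-0.94  0.24 -0.62] gap 1.002
tool axes in rail frame (cols)
 [[-0.926  0.001  0.378]
 [-0.378  0.    -0.926]
 [-0.001 -1.    -0.   ]]
shift tool cm [-15.623   5.009  42.965]
turn tool deg [-2.000e-02 -6.777e+01 -3.000e-02]
shift in target axes [33.859  5.001 30.721]
shift tool cm [-15.623   5.009  42.965]
turn tool deg [ 3.0000e-02  1.1223e+02 -2.0000e-02]
shift in target axes [-33.859   5.001 -30.721]
```

Request:
servo_tool([
  [0, 0, 0, 0, 0, -6.78, 0],
  [0, 0, 0, 0, 0, -6.78, 0],
  [0, 0, 0, 0, 0, -6.78, 0],
  [0, 0, 0, 0, 0, -6.78, 0],
  [0, 0, 0, 0, 0, -6.78, 0],
  [0, 0, 0, 0, 0, -6.78, 0],
  [0, 0, 0, 0, 0, -6.78, 0],
  [0, 0, 0, 0, 0, -6.78, 0],
  [0, 0, 0, 0, 0, -6.78, 0],
  [0, 0, 0, 0, 0, -6.75, 0],
])

```text
time: 1.13
ee_pos: [0.1934, -0.5943, 0.2503]
orientation: [0.707, -0.707, 0.024, -0.024]
contact_force: [-0.3, 1.2, -1.1]
finger_gap: -0.0
```

Request:
servo_tool([
  [0, 2.6, 0, 2.36, 0, 0, 0],
  [0, 2.6, 0, 2.36, 0, 0, 0],
  [0, 2.6, 0, 2.36, 0, 0, 0],
  [0, 2.6, 0, 2.36, 0, 0, 0],
  [0, 2.6, 0.2, 2.36, 0, 0, 0],
  [0, 2.6, 0.5, 2.36, 0, 0, 0],
  [0, 2.6, 0.5, 2.36, 0, 0, 0],
  [0, 2.6, 0.5, 2.36, 0, 0, 0],
  [0, 2.6, 0.5, 2.36, 0, 0, 0],
  [0, 2.6, 0.5, 2.36, 0, 0, 0],
  [0, 2.6, 0.5, 2.36, 0, 0, 0],
  [0, 2.6, 0.5, 2.36, 0, 0, 0],
])

```text
time: 2.13
ee_pos: [0.5265, -0.3336, 0.2131]
orientation: [-0.707, 0.707, -0.026, 0.026]
contact_force: [0.9, -0.4, -0.1]
finger_gap: 0.0
```

```bash
python3 - <<'E'
from h import *
status(); goto([-.24,0,.088],1)
E
```

```text
t 2.13 loc mm [-262.94   25.49  213.11] F rail [-0.32 -0.89 -0.08] gap 0.0
tool axes in rail frame (cols)
 [[-0. -0.  1.]
 [-1. -0. -0.]
 [ 0. -1. -0.]]
shift tool cm [ 2.548 12.51   2.297]
turn tool deg [ 0.01 -0.01  0.  ]
shift in target axes [ 2.549 12.511  2.294]
```

Request:
servo_tool([
  [0, 0.63, 1.5, 0.7, 0, 0, 0],
  [0, 0.63, 1.5, 0.7, 0, 0, 0],
  [0, 0.63, 1.5, 0.7, 0, 0, 0],
  [0, 0.63, 1.5, 0.6, 0, 0, 0],
  [0, 0, 1.5, 0, 0, 0, 0],
  [0, 0, 1.5, 0, 0, 0, 0],
  [0, 0, 1.5, 0, 0, 0, 0],
  [0, 0, 1.2, 0, 0, 0, 0],
  [0, 0, 0, 0, 0, 0, 0],
  [0, 0, 0, 0, 0, 0, 0],
  [0, 0, 0, 0, 0, 0, 0],
])

```text
time: 3.05
ee_pos: [0.553, -0.3099, 0.0971]
orientation: [-0.706, 0.707, -0.026, 0.026]
contact_force: [1.0, 0.2, -0.1]
finger_gap: 0.0
```

```bash
python3 - <<'E'
from h import *
status(); status(); s=get_image("scene"); t=get_image("top")
cv2.imwrite("pics/c2.png",np.vstack([cv2.resize(s["color"][200:360,190:350],(480,300)),cv2.resize(t["color"][165:235,365:477],(480,300))])[:,:,::-1])
E
```

```text
t 3.05 loc mm [-237.35    0.86   97.09] F rail [ 0.25 -0.94 -0.05] gap 0.0
tool axes in rail frame (cols)
 [[-0.    -0.     1.   ]
 [-1.    -0.001 -0.   ]
 [ 0.001 -1.    -0.   ]]
t 3.05 loc mm [-237.35    0.86   97.09] F rail [ 0.25 -0.94 -0.05] gap 0.0
tool axes in rail frame (cols)
 [[-0.    -0.     1.   ]
 [-1.    -0.001 -0.   ]
 [ 0.001 -1.    -0.   ]]
```

View pics/c2.png

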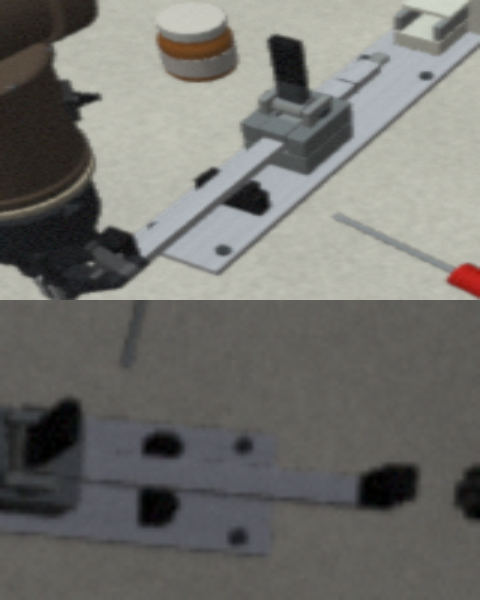

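The fingers stand right behind the handle and in line with it. I'll lower slightly and approach for contact.

Request:
servo_tool([
  [0, 0.05, 0.3, 0.6, 0, 0, 0],
  [0, 0.03, 0.3, 0.6, 0, 0, 0],
  [0, 0, 0, 0.6, 0, 0, 0],
  [0, 0, 0, 0.3, 0, 0, 0],
  [0, 0, 0, 0.3, 0, 0, 0],
  [0, 0, 0, 0.2, 0, 0, 0],
  [0, 0, 0, 0.2, 0, 0, 0],
])

```text
time: 3.73
ee_pos: [0.5554, -0.2819, 0.0904]
orientation: [-0.706, 0.707, -0.026, 0.026]
contact_force: [-0.3, -1.3, -0.4]
finger_gap: 0.003
```

Request:
servo_tool([
  [0, 0, 0, 0.15, 0, 0, 0],
  [0, 0, 0, 0.15, 0, 0, 0],
  [0, 0, 0, 0.15, 0, 0, 0],
  [0, 0, 0, 0.15, 0, 0, 0],
])

```text
time: 4.07
ee_pos: [0.5558, -0.2762, 0.0904]
orientation: [-0.706, 0.707, -0.026, 0.026]
contact_force: [0.0, -2.6, 1.5]
finger_gap: -0.001
```

Request:
servo_tool([
  [0, 0, 0, 0.15, 0, 0, 0],
  [0, 0, 0, 0.15, 0, 0, 0],
  [0, 0, 0, 0.15, 0, 0, 0],
  [0, 0, 0, 0.15, 0, 0, 0],
])

```text
time: 4.4
ee_pos: [0.5563, -0.2698, 0.0904]
orientation: [-0.707, 0.707, -0.026, 0.026]
contact_force: [-1.1, -3.4, 1.5]
finger_gap: -0.0
```

```bash
python3 - <<'E'
from h import *
status()
E
```

```text
t 4.40 loc mm [-197.2     0.47   90.41] F rail [-3.43  0.81  1.54] gap -0.0
tool axes in rail frame (cols)
 [[-0. -0.  1.]
 [-1. -0. -0.]
 [ 0. -1. -0.]]
```

Request:
servo_tool([
  [0, 0, 0, 0.2, 0, 0, 0],
  [0, 0, 0, 0.3, 0, 0, 0],
  [0, 0, 0, 0.3, 0, 0, 0],
  [0, 0, 0, 0.3, 0, 0, 0],
  [0, 0, 0, 0.3, 0, 0, 0],
  [0, 0, 0, 0.3, 0, 0, 0],
  [0, 0, 0, 0.3, 0, 0, 0],
  [0, 0, 0, 0.3, 0, 0, 0],
  [0, 0, 0, 0.3, 0, 0, 0],
  [0, 0, 0, 0.2, 0, 0, 0],
  [0, 0, 0, 0.1, 0, 0, 0],
  [0, 0, 0, 0.1, 0, 0, 0],
])

```text
time: 5.4
ee_pos: [0.5584, -0.2398, 0.0903]
orientation: [-0.707, 0.707, -0.026, 0.026]
contact_force: [-0.5, -3.1, 3.0]
finger_gap: 0.0
```

```bash
python3 - <<'E'
from h import *
status(); s=get_image("scene"); t=get_image("top")
a=cv2.resize(s["color"][160:355,215:375],(480,585)); b=cv2.resize(t["color"][165:235,255:335],(320,280))
c=np.zeros((585,800,3),np.uint8); c[:,:480]=a; c[:280,480:]=np.clip(b*1.5,0,255)
cv2.imwrite("pics/c3.png",c[:,:,::-1])
for x in (.15,.155,.16,.175): print(x,proj(t,wor([x,0,.052])),proj(s,wor([x,0,.052])))
E
```

```text
t 5.40 loc mm [-167.06    0.52   90.32] F rail [-3.16  0.26  3.03] gap 0.0
tool axes in rail frame (cols)
 [[ 0. -0.  1.]
 [-1. -0.  0.]
 [ 0. -1. -0.]]
0.15 [304.14098376 196.2584408 ] [326.08837305 216.22583562]
0.155 [301.98846846 196.06148851] [327.20667343 214.76393024]
0.16 [299.83598398 195.86453905] [328.31863964 213.31030526]
0.175 [293.37871546 195.27370758] [331.61706681 208.99841511]
```

View pics/c3.png

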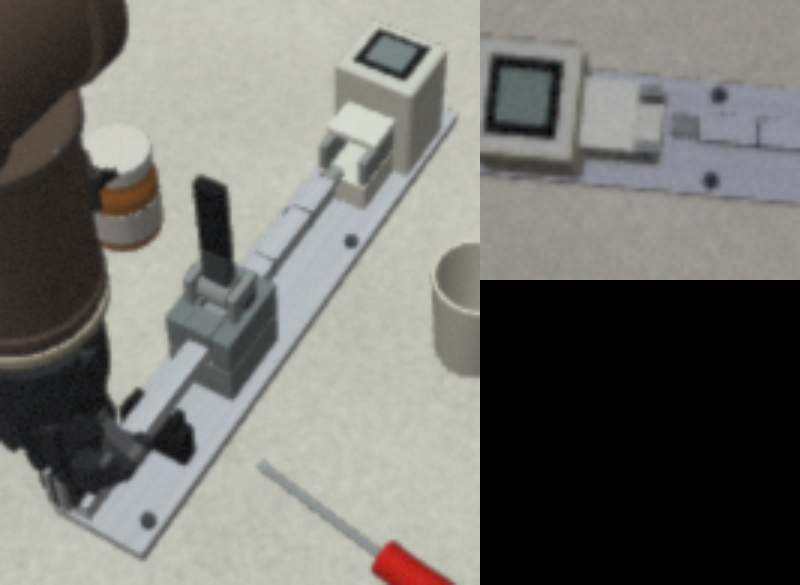

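The nose is just in front of the cradle mouth, with its tip at about x = 0.151 (top view (303,196)) and well aligned. From here I go slowly.

Request:
servo_tool([
  [0, 0, 0, 0.11, 0, 0, 0],
  [0, 0, 0, 0.11, 0, 0, 0],
  [0, 0, 0, 0.11, 0, 0, 0],
  [0, 0, 0, 0.11, 0, 0, 0],
  [0, 0, 0, 0.11, 0, 0, 0],
  [0, 0, 0, 0.11, 0, 0, 0],
  [0, 0, 0, 0.11, 0, 0, 0],
  [0, 0, 0, 0.11, 0, 0, 0],
  [0, 0, 0, 0.11, 0, 0, 0],
  [0, 0, 0, 0.11, 0, 0, 0],
  [0, 0, 0, 0.11, 0, 0, 0],
  [0, 0, 0, 0.11, 0, 0, 0],
])

```text
time: 6.5
ee_pos: [0.5593, -0.2265, 0.0903]
orientation: [0.707, -0.707, 0.026, -0.026]
contact_force: [-0.1, -1.7, 0.3]
finger_gap: 0.002
```

Request:
servo_tool([
  [0, 0, 0, 0.09, 0, 0, 0],
  [0, 0, 0, 0.09, 0, 0, 0],
  [0, 0, 0, 0.09, 0, 0, 0],
  [0, 0, 0, 0.09, 0, 0, 0],
])

```text
time: 6.83
ee_pos: [0.5596, -0.223, 0.0903]
orientation: [0.707, -0.707, 0.026, -0.026]
contact_force: [0.6, -2.5, 0.3]
finger_gap: 0.005
```

```bash
python3 - <<'E'
from h import *
status()
E
```

```text
t 6.83 loc mm [-150.23    0.6    90.25] F rail [-2.43 -0.76  0.26] gap 0.005
tool axes in rail frame (cols)
 [[ 0.  0.  1.]
 [-1.  0.  0.]
 [-0. -1.  0.]]
```

Request:
servo_tool([
  [0, 0, 0, 0.08, 0, 0, 0],
  [0, 0, 0, 0.08, 0, 0, 0],
  [0, 0, 0, 0.08, 0, 0, 0],
  [0, 0, 0, 0.08, 0, 0, 0],
])

```text
time: 7.17
ee_pos: [0.5598, -0.2198, 0.0903]
orientation: [0.707, -0.707, 0.026, -0.026]
contact_force: [-1.8, -2.4, -0.5]
finger_gap: 0.004
```

Request:
servo_tool([
  [0, 0, 0, 0.07, 0, 0, 0],
  [0, 0, 0, 0.07, 0, 0, 0],
  [0, 0, 0, 0.07, 0, 0, 0],
])

```text
time: 7.42
ee_pos: [0.56, -0.2177, 0.0903]
orientation: [0.707, -0.707, 0.026, -0.026]
contact_force: [-0.8, -2.9, -0.3]
finger_gap: 0.002
```

Request:
servo_tool([
  [0, 0, 0, 0.07, 0, 0, 0],
  [0, 0, 0, 0.07, 0, 0, 0],
])

```text
time: 7.58
ee_pos: [0.5601, -0.2163, 0.0903]
orientation: [-0.707, 0.707, -0.026, 0.026]
contact_force: [-0.3, -1.2, -0.6]
finger_gap: -0.004
```

Request:
servo_tool([
  [0, 0, 0, 0.07, 0, 0, 0],
  [0, 0, 0, 0.07, 0, 0, 0],
])

```text
time: 7.75
ee_pos: [0.5603, -0.215, 0.0903]
orientation: [-0.707, 0.707, -0.026, 0.026]
contact_force: [-0.2, -2.7, 1.1]
finger_gap: -0.002
```

Request:
servo_tool([
  [0, 0, 0, 0.06, 0, 0, 0],
  [0, 0, 0, 0.06, 0, 0, 0],
  [0, 0, 0, 0.06, 0, 0, 0],
])

```text
time: 8.0
ee_pos: [0.5604, -0.2132, 0.0903]
orientation: [-0.707, 0.707, -0.026, 0.026]
contact_force: [0.5, -3.5, -0.5]
finger_gap: -0.003
```

Request:
servo_tool([
  [0, 0, 0, 0.06, 0, 0, 0],
  [0, 0, 0, 0.06, 0, 0, 0],
  [0, 0, 0, 0.06, 0, 0, 0],
])

```text
time: 8.25
ee_pos: [0.5605, -0.2114, 0.0903]
orientation: [-0.707, 0.707, -0.026, 0.026]
contact_force: [0.0, -2.0, 0.4]
finger_gap: 0.003
```

Request:
servo_tool([
  [0, 0, 0, 0.06, 0, 0, 0],
  [0, 0, 0, 0.06, 0, 0, 0],
  [0, 0, 0, 0.06, 0, 0, 0],
])

```text
time: 8.5
ee_pos: [0.5607, -0.2096, 0.0903]
orientation: [-0.707, 0.707, -0.026, 0.026]
contact_force: [-0.8, -2.6, 0.1]
finger_gap: 0.001
```

Request:
servo_tool([
  [0, 0, 0, 0.06, 0, 0, 0],
  [0, 0, 0, 0.06, 0, 0, 0],
  [0, 0, 0, 0.06, 0, 0, 0],
])

```text
time: 8.75
ee_pos: [0.5608, -0.2078, 0.0903]
orientation: [-0.707, 0.707, -0.026, 0.026]
contact_force: [-1.5, -2.0, 0.3]
finger_gap: -0.002
```

Request:
servo_tool([
  [0, 0, 0, 0.06, 0, 0, 0],
  [0, 0, 0, 0.06, 0, 0, 0],
  [0, 0, 0, 0.06, 0, 0, 0],
])

```text
time: 9.0
ee_pos: [0.5609, -0.206, 0.0903]
orientation: [-0.707, 0.707, -0.026, 0.026]
contact_force: [-1.6, -3.4, 0.6]
finger_gap: -0.002
```

Request:
servo_tool([
  [0, 0, 0, 0.06, 0, 0, 0],
  [0, 0, 0, 0.06, 0, 0, 0],
  [0, 0, 0, 0.06, 0, 0, 0],
])

```text
time: 9.25
ee_pos: [0.5611, -0.2042, 0.0903]
orientation: [-0.707, 0.707, -0.026, 0.026]
contact_force: [-0.2, -2.5, 0.3]
finger_gap: -0.002
```

Request:
servo_tool([
  [0, 0, 0, 0.06, 0, 0, 0],
  [0, 0, 0, 0.06, 0, 0, 0],
  [0, 0, 0, 0.06, 0, 0, 0],
])

```text
time: 9.5
ee_pos: [0.5612, -0.2024, 0.0903]
orientation: [-0.707, 0.707, -0.026, 0.026]
contact_force: [-0.6, -2.7, 0.5]
finger_gap: -0.002
```

Request:
servo_tool([
  [0, 0, 0, 0.06, 0, 0, 0],
  [0, 0, 0, 0.06, 0, 0, 0],
  [0, 0, 0, 0.06, 0, 0, 0],
])

```text
time: 9.75
ee_pos: [0.5613, -0.2006, 0.0903]
orientation: [-0.707, 0.707, -0.026, 0.026]
contact_force: [0.4, -2.9, 0.2]
finger_gap: 0.004
```

Request:
servo_tool([
  [0, 0, 0, 0.06, 0, 0, 0],
  [0, 0, 0, 0.06, 0, 0, 0],
  [0, 0, 0, 0.06, 0, 0, 0],
])

```text
time: 10.0
ee_pos: [0.5614, -0.1988, 0.0903]
orientation: [-0.707, 0.707, -0.026, 0.026]
contact_force: [-0.1, -2.1, 0.1]
finger_gap: 0.003
```

Request:
servo_tool([
  [0, 0, 0, 0.06, 0, 0, 0],
  [0, 0, 0, 0.06, 0, 0, 0],
  [0, 0, 0, 0.06, 0, 0, 0],
])

```text
time: 10.25
ee_pos: [0.5616, -0.197, 0.0903]
orientation: [-0.707, 0.707, -0.026, 0.026]
contact_force: [-0.4, -1.9, 0.1]
finger_gap: -0.001
```

Request:
servo_tool([
  [0, 0, 0, 0.06, 0, 0, 0],
  [0, 0, 0, 0.06, 0, 0, 0],
  [0, 0, 0, 0.06, 0, 0, 0],
])

```text
time: 10.5
ee_pos: [0.5617, -0.1952, 0.0903]
orientation: [-0.707, 0.707, -0.026, 0.026]
contact_force: [0.7, -2.2, 0.8]
finger_gap: -0.001
```

Request:
servo_tool([
  [0, 0, 0, 0.06, 0, 0, 0],
  [0, 0, 0, 0.06, 0, 0, 0],
  [0, 0, 0, 0.06, 0, 0, 0],
])

```text
time: 10.75
ee_pos: [0.5618, -0.1935, 0.0903]
orientation: [-0.707, 0.707, -0.026, 0.026]
contact_force: [0.1, -2.2, 0.4]
finger_gap: 0.002
```

Request:
servo_tool([
  [0, 0, 0, 0.06, 0, 0, 0],
  [0, 0, 0, 0.06, 0, 0, 0],
  [0, 0, 0, 0.06, 0, 0, 0],
])

```text
time: 11.0
ee_pos: [0.562, -0.1918, 0.0903]
orientation: [-0.707, 0.707, -0.026, 0.026]
contact_force: [-0.0, -3.5, 1.3]
finger_gap: -0.001
```

Request:
servo_tool([
  [0, 0, 0, 0.06, 0, 0, 0],
  [0, 0, 0, 0.06, 0, 0, 0],
])

```text
time: 11.17
ee_pos: [0.562, -0.1911, 0.0903]
orientation: [-0.706, 0.707, -0.026, 0.026]
contact_force: [-0.6, -5.7, 0.1]
finger_gap: -0.002
```

Contact: the force rises while the tool falls behind its command, at roughly 6 N/mm. I'll press gently to about 13 N.

Request:
servo_tool([
  [0, 0, 0, 0.04, 0, 0, 0],
  [0, 0, 0, 0.03, 0, 0, 0],
])

```text
time: 11.33
ee_pos: [0.562, -0.1911, 0.0903]
orientation: [-0.706, 0.707, -0.026, 0.026]
contact_force: [0.7, -6.6, 0.9]
finger_gap: -0.001
```

Request:
servo_tool([
  [0, 0, 0, 0.05, 0, 0, 0],
  [0, 0, 0, 0.05, 0, 0, 0],
  [0, 0, 0, 0, 0, 0, 0],
])

```text
time: 11.58
ee_pos: [0.5619, -0.1911, 0.0904]
orientation: [-0.706, 0.707, -0.027, 0.027]
contact_force: [-0.7, -9.3, 1.1]
finger_gap: -0.002
```

Request:
servo_tool([
  [0, 0, 0, 0.06, 0, 0, 0],
  [0, 0, 0, 0.06, 0, 0, 0],
  [0, 0, 0, 0.04, 0, 0, 0],
  [0, 0, 0, 0, 0, 0, 0],
  [0, 0, 0, 0, 0, 0, 0],
])

```text
time: 12.0
ee_pos: [0.5618, -0.191, 0.0904]
orientation: [-0.705, 0.708, -0.027, 0.027]
contact_force: [-0.2, -13.0, 0.4]
finger_gap: 0.0
```

Request:
servo_tool([
  [0, 0, 0, 0.03, 0, 0, 0],
  [0, 0, 0, 0, 0, 0, 0],
  [0, 0, 0, 0, 0, 0, 0],
  [0, 0, 0, 0, 0, 0, 0],
  [0, 0, 0, 0, 0, 0, 0],
  [0, 0, 0, 0, 0, 0, 0],
  [0, 0, 0, 0, 0, 0, 0],
  [0, 0, 0, 0, 0, 0, 0],
  [0, 0, 0, 0, 0, 0, 0],
])

```text
time: 12.75
ee_pos: [0.5618, -0.191, 0.0904]
orientation: [-0.705, 0.708, -0.027, 0.027]
contact_force: [-0.9, -13.4, 0.7]
finger_gap: -0.001
```

```bash
python3 - <<'E'
from h import *
status(); s=get_image("scene"); t=get_image("top")
a=cv2.resize(s["color"][160:355,215:375],(480,585)); b=cv2.resize(t["color"][165:235,255:335],(320,280))
c=np.zeros((585,800,3),np.uint8); c[:,:480]=a; c[:280,480:]=np.clip(b*1.5,0,255)
cv2.imwrite("pics/c4.png",c[:,:,::-1])
E
```

```text
t 12.75 loc mm [-118.18    0.78   90.4 ] F rail [-13.4   -0.09   0.67] gap -0.001
tool axes in rail frame (cols)
 [[-0.003 -0.004  1.   ]
 [-1.    -0.    -0.003]
 [ 0.    -1.    -0.004]]
```

View pics/c4.png

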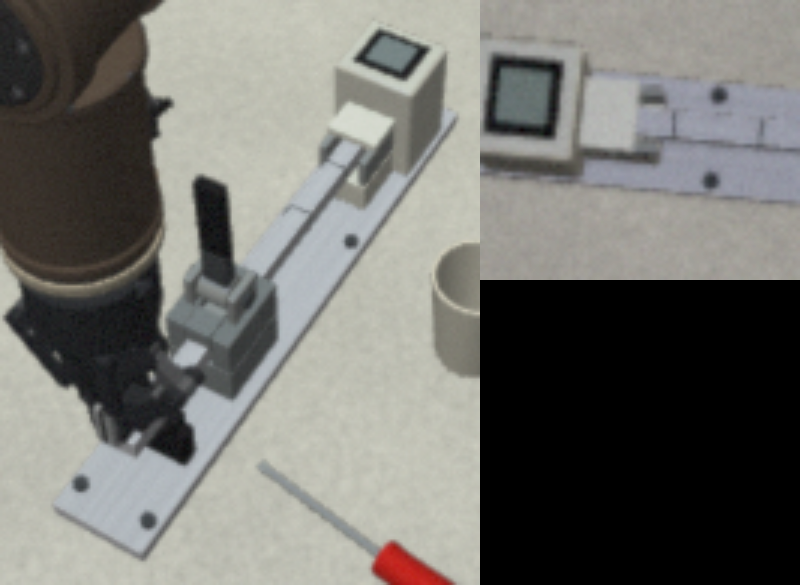

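The nose is home under the hood, at rail x of about 0.199 and pressed with 13.4 N total (about 10.5 N net of drag). The lever is still open. I'll back off, rise and go behind the lever.

Request:
servo_tool([
  [0, 0, 0, -0.2, 0, 0, 0],
  [0, 0, 0, -0.4, 0, 0, 0],
  [0, 0, 0, -0.8, 0, 0, 0],
  [0, 0, 0, -0.8, 0, 0, 0],
  [0, 0, 0, -0.8, 0, 0, 0],
  [0, 0, -2, 0, 0, 0, 0],
  [0, 0, -2.5, 0, 0, 0, 0],
  [0, 0, -2.5, 0, 0, 0, 0],
  [0, 0, -2.5, 0, 0, 0, 0],
  [0, 0, -1.3, 0, 0, 0, 0],
  [0, 0, 0, 0, 0, 0, 0],
])

```text
time: 13.77
ee_pos: [0.5618, -0.2177, 0.2018]
orientation: [-0.706, 0.707, -0.024, 0.028]
contact_force: [-0.7, 0.8, -0.1]
finger_gap: -0.005
```

Request:
servo_tool([
  [0, 0, 0, 2, 0, 0, 0],
  [0, 0, 0, 2, 0, 0, 0],
  [0, 0, 0, 2, 0, 0, 0],
  [0, 0, 0, 2, 0, 0, 0],
  [0, 0, 0, 1, 0, 0, 0],
  [0, 0, 0, 0.5, 0, 0, 0],
  [0, 0, 0, 0, 0, 0, 0],
  [0, 0, 0, 0, 0, 0, 0],
])

```text
time: 14.43
ee_pos: [0.5669, -0.1233, 0.198]
orientation: [-0.706, 0.707, -0.026, 0.026]
contact_force: [0.8, -0.5, -0.2]
finger_gap: -0.002
```

```bash
python3 - <<'E'
from h import *
status(); goto([-.03,0,.197],1)
s=get_image("scene"); t=get_image("top")
a=cv2.resize(s["color"][160:355,215:375],(480,585)); b=cv2.resize(t["color"][165:235,255:335],(320,280)); b2=cv2.resize(t["color"][165:235,335:415],(320,280))
c=np.zeros((585,800,3),np.uint8); c[:,:480]=a; c[:280,480:]=np.clip(b*1.5,0,255); c[285:565,480:]=np.clip(b2*1.5,0,255)
cv2.imwrite("pics/c5.png",c[:,:,::-1])
E
```

```text
t 14.43 loc mm [-50.25   0.66 197.95] F rail [-0.41 -0.82 -0.25] gap -0.002
tool axes in rail frame (cols)
 [[-0.001 -0.001  1.   ]
 [-1.     0.001 -0.001]
 [-0.001 -1.    -0.001]]
shift tool cm [0.064 0.094 2.025]
turn tool deg [ 0.04 -0.04 -0.03]
shift in target axes [0.066 0.095 2.025]
```

View pics/c5.png

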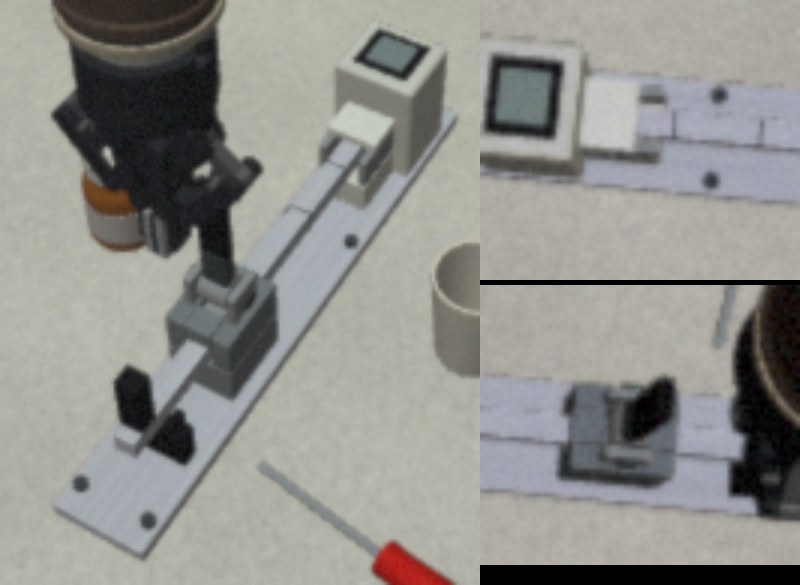

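The boom stayed home and the fingers stand behind the lever. I'll compute the arc for the fingertip's leading edge.

```bash
python3 - <<'E'
from h import *
s,_=cur(); p=loc(s["ee_pos"]); 
for phi in np.arange(-.02,1.5,.09):
    r=.09; n=np.array([r*np.sin(phi)-.005*np.cos(phi)-.011, .088+r*np.cos(phi)+.005*np.sin(phi)+.019])
    print("phi %.2f q %.2f TCP x,z mm"%(phi,phi+.15),(n*1e3).round(1),"step y,z cm",(-(n[1]-p[2])*100).round(2),((n[0]-p[0])*100).round(2)); p=np.array([n[0],0,n[1]])
E
```

```text
phi -0.02 q 0.13 TCP x,z mm [-17.8 196.9] step y,z cm 0.12 3.29
phi 0.07 q 0.22 TCP x,z mm [ -9.7 197.1] step y,z cm -0.02 0.81
phi 0.16 q 0.31 TCP x,z mm [ -1.6 196.6] step y,z cm 0.05 0.81
phi 0.25 q 0.40 TCP x,z mm [  6.4 195.4] step y,z cm 0.12 0.8
phi 0.34 q 0.49 TCP x,z mm [ 14.3 193.5] step y,z cm 0.19 0.79
phi 0.43 q 0.58 TCP x,z mm [ 22.  190.9] step y,z cm 0.26 0.77
phi 0.52 q 0.67 TCP x,z mm [ 29.4 187.6] step y,z cm 0.33 0.74
phi 0.61 q 0.76 TCP x,z mm [ 36.5 183.6] step y,z cm 0.4 0.71
phi 0.70 q 0.85 TCP x,z mm [ 43.2 179.1] step y,z cm 0.46 0.67
phi 0.79 q 0.94 TCP x,z mm [ 49.4 173.9] step y,z cm 0.52 0.63
phi 0.88 q 1.03 TCP x,z mm [ 55.2 168.2] step y,z cm 0.57 0.58
phi 0.97 q 1.12 TCP x,z mm [ 60.4 162. ] step y,z cm 0.62 0.52
phi 1.06 q 1.21 TCP x,z mm [ 65.1 155.4] step y,z cm 0.66 0.47
phi 1.15 q 1.30 TCP x,z mm [ 69.1 148.3] step y,z cm 0.7 0.4
phi 1.24 q 1.39 TCP x,z mm [ 72.5 141. ] step y,z cm 0.74 0.34
phi 1.33 q 1.48 TCP x,z mm [ 75.2 133.3] step y,z cm 0.76 0.27
phi 1.42 q 1.57 TCP x,z mm [ 77.2 125.5] step y,z cm 0.79 0.2
```

Request:
servo_tool([
  [0, 0.05, 0.1, 0.8, 0, 0, 0],
  [0, 0, 0, 0.8, 0, 0, 0],
  [0, 0, 0, 0.7, 0, 0, 0],
  [0, 0, 0, 0.3, 0, 0, 0],
  [0, 0, 0, 0.2, 0, 0, 0],
  [0, 0, 0, 0.2, 0, 0, 0],
  [0, 0, 0, 0.2, 0, 0, 0],
])

```text
time: 15.12
ee_pos: [0.57, -0.0906, 0.1974]
orientation: [-0.706, 0.707, -0.026, 0.026]
contact_force: [-0.6, -2.1, 1.9]
finger_gap: 0.002
```

Request:
servo_tool([
  [0, 0, 0, 0.2, 0, 0, 0],
  [0, 0, 0, 0.2, 0, 0, 0],
  [0, 0, 0, 0.2, 0, 0, 0],
  [0, 0, 0, 0.2, 0, 0, 0],
  [0, 0, 0.02, 0.2, 0, 0, 0],
  [0, 0, 0.02, 0.2, 0, 0, 0],
])

```text
time: 15.62
ee_pos: [0.5709, -0.0785, 0.1971]
orientation: [-0.706, 0.707, -0.026, 0.026]
contact_force: [-1.5, -5.6, 4.3]
finger_gap: -0.0
```

```bash
python3 - <<'E'
from h import *
status()
E
```

```text
t 15.62 loc mm [-5.3200e+00 -8.0000e-02  1.9707e+02] F rail [-5.67  1.12  4.34] gap -0.0
tool axes in rail frame (cols)
 [[-0.    -0.001  1.   ]
 [-1.    -0.    -0.   ]
 [ 0.    -1.    -0.001]]
```

Request:
servo_tool([
  [0, 0, 0.02, 0.27, 0, 0, 0],
  [0, 0, 0.03, 0.27, 0, 0, 0],
  [0, 0, 0.04, 0.27, 0, 0, 0],
  [0, 0, 0.05, 0.27, 0, 0, 0],
  [0, 0, 0.06, 0.27, 0, 0, 0],
  [0, 0, 0.07, 0.26, 0, 0, 0],
])

```text
time: 16.12
ee_pos: [0.5721, -0.0628, 0.1944]
orientation: [-0.706, 0.707, -0.026, 0.026]
contact_force: [-1.2, -6.7, 5.5]
finger_gap: 0.001
```

```bash
python3 - <<'E'
from h import *
status()
E
```

```text
t 16.12 loc mm [ 1.0490e+01 -1.1000e-01  1.9438e+02] F rail [-6.81  0.7   5.48] gap 0.001
tool axes in rail frame (cols)
 [[-0.001 -0.001  1.   ]
 [-1.    -0.    -0.001]
 [ 0.    -1.    -0.001]]
```

Request:
servo_tool([
  [0, 0, 0.08, 0.26, 0, 0, 0],
  [0, 0, 0.08, 0.26, 0, 0, 0],
  [0, 0, 0.09, 0.26, 0, 0, 0],
  [0, 0, 0.1, 0.25, 0, 0, 0],
  [0, 0, 0.11, 0.25, 0, 0, 0],
  [0, 0, 0.11, 0.25, 0, 0, 0],
  [0, 0, 0.12, 0.24, 0, 0, 0],
  [0, 0, 0.13, 0.24, 0, 0, 0],
  [0, 0, 0.13, 0.24, 0, 0, 0],
])

```text
time: 16.87
ee_pos: [0.5739, -0.0404, 0.1853]
orientation: [-0.706, 0.707, -0.026, 0.026]
contact_force: [-1.7, -6.4, 8.9]
finger_gap: -0.001
```

```bash
python3 - <<'E'
from h import *
status()
E
```

```text
t 16.87 loc mm [ 32.91  -0.26 185.3 ] F rail [-6.5   1.25  8.92] gap -0.001
tool axes in rail frame (cols)
 [[-0.001 -0.001  1.   ]
 [-1.    -0.001 -0.001]
 [ 0.001 -1.    -0.001]]
```

Request:
servo_tool([
  [0, 0, 0.14, 0.23, 0, 0, 0],
  [0, 0, 0.14, 0.23, 0, 0, 0],
  [0, 0, 0.15, 0.22, 0, 0, 0],
  [0, 0, 0.16, 0.22, 0, 0, 0],
  [0, 0, 0.16, 0.22, 0, 0, 0],
  [0, 0, 0.17, 0.21, 0, 0, 0],
  [0, 0, 0.18, 0.2, 0, 0, 0],
  [0, 0, 0.18, 0.2, 0, 0, 0],
  [0, 0, 0.19, 0.19, 0, 0, 0],
  [0, 0, 0.19, 0.19, 0, 0, 0],
])

```text
time: 17.7
ee_pos: [0.5754, -0.019, 0.1685]
orientation: [-0.706, 0.707, -0.026, 0.026]
contact_force: [-0.5, -6.0, 6.6]
finger_gap: 0.002
```

```bash
python3 - <<'E'
from h import *
status()
E
```

```text
t 17.70 loc mm [ 54.39  -0.25 168.52] F rail [-6.05  0.09  6.56] gap 0.002
tool axes in rail frame (cols)
 [[-0.    -0.001  1.   ]
 [-1.    -0.001 -0.   ]
 [ 0.001 -1.    -0.001]]
```

Right on the arc at φ ≈ 0.87, and the force is falling. I'll carry on over dead centre and stop short of the stop.

Request:
servo_tool([
  [0, 0, 0.2, 0.18, 0, 0, 0],
  [0, 0, 0.2, 0.18, 0, 0, 0],
  [0, 0, 0.21, 0.17, 0, 0, 0],
  [0, 0, 0.21, 0.17, 0, 0, 0],
  [0, 0, 0.22, 0.16, 0, 0, 0],
  [0, 0, 0.22, 0.15, 0, 0, 0],
  [0, 0, 0.23, 0.14, 0, 0, 0],
  [0, 0, 0.23, 0.14, 0, 0, 0],
  [0, 0, 0.24, 0.13, 0, 0, 0],
  [0, 0, 0.24, 0.12, 0, 0, 0],
])

```text
time: 18.53
ee_pos: [0.5764, -0.0033, 0.146]
orientation: [-0.707, 0.707, -0.026, 0.026]
contact_force: [0.8, -3.8, 2.4]
finger_gap: 0.002
```

```bash
python3 - <<'E'
from h import *
status()
E
```

```text
t 18.53 loc mm [ 7.0130e+01 -7.0000e-02  1.4599e+02] F rail [-3.73 -1.12  2.38] gap 0.002
tool axes in rail frame (cols)
 [[-0. -0.  1.]
 [-1. -0. -0.]
 [ 0. -1. -0.]]
```

Request:
servo_tool([
  [0, 0, 0.25, 0.11, 0, 0, 0],
  [0, 0, 0.25, 0.1, 0, 0, 0],
  [0, 0, 0.25, 0.1, 0, 0, 0],
  [0, 0, 0.25, 0.09, 0, 0, 0],
  [0, 0, 0.25, 0.09, 0, 0, 0],
  [0, 0, 0.2, 0.06, 0, 0, 0],
  [0, 0, 0.2, 0.05, 0, 0, 0],
  [0, 0, 0, 0, 0, 0, 0],
  [0, 0, 0, 0, 0, 0, 0],
])

```text
time: 19.28
ee_pos: [0.5765, 0.0029, 0.1294]
orientation: [0.707, -0.707, 0.026, -0.026]
contact_force: [-0.2, -0.5, -0.6]
finger_gap: 0.002
```

Request:
servo_tool([
  [0, 0, -1, 0, 0, 0, 0],
  [0, 0, -2, 0, 0, 0, 0],
  [0, 0, -3, -1, 0, 0, 0],
  [0, 0, -3, -3, 0, 0, 0],
  [0, 0, -2, -3, 0, 0, 0],
  [0, 0, -2, -3, 0, 0, 0],
  [0, 0, 0, -3, 0, 0, 0],
  [0, 0, 0, -3, 0, 0, 0],
  [0, 0, 0, 0, 0, 0, 0],
])

```text
time: 20.03
ee_pos: [0.564, -0.1644, 0.2602]
orientation: [-0.705, 0.708, -0.029, 0.029]
contact_force: [-0.7, 0.3, -0.6]
finger_gap: -0.003
```

```bash
python3 - <<'E'
from h import *
status()
s=get_image("scene"); t=get_image("top")
a=cv2.resize(s["color"][160:355,215:375],(480,585)); b=cv2.resize(t["color"][165:235,255:335],(320,280)); b2=cv2.resize(t["color"][165:235,335:415],(320,280))
c=np.zeros((585,800,3),np.uint8); c[:,:480]=a; c[:280,480:]=np.clip(b*1.5,0,255); c[285:565,480:]=np.clip(b2*1.5,0,255)
cv2.imwrite("pics/c6.png",c[:,:,::-1])
for q in (1.4,1.55,1.72):
    print(q,[proj(d,wor([.103*np.sin(q-.15),0,.088+.103*np.cos(q-.15)])).round(1) for d in (s,t)])
E
```

```text
t 20.03 loc mm [-91.52   0.53 260.23] F rail [ 0.23  0.67 -0.61] gap -0.003
tool axes in rail frame (cols)
 [[-0.009 -0.004  1.   ]
 [-1.    -0.001 -0.009]
 [ 0.001 -1.    -0.004]]
1.4 [array([313.6, 210. ]), array([327.9, 193.8])]
1.55 [array([314.6, 213.8]), array([325.9, 194.7])]
1.72 [array([315.1, 219. ]), array([325. , 195.8])]
```

View pics/c6.png

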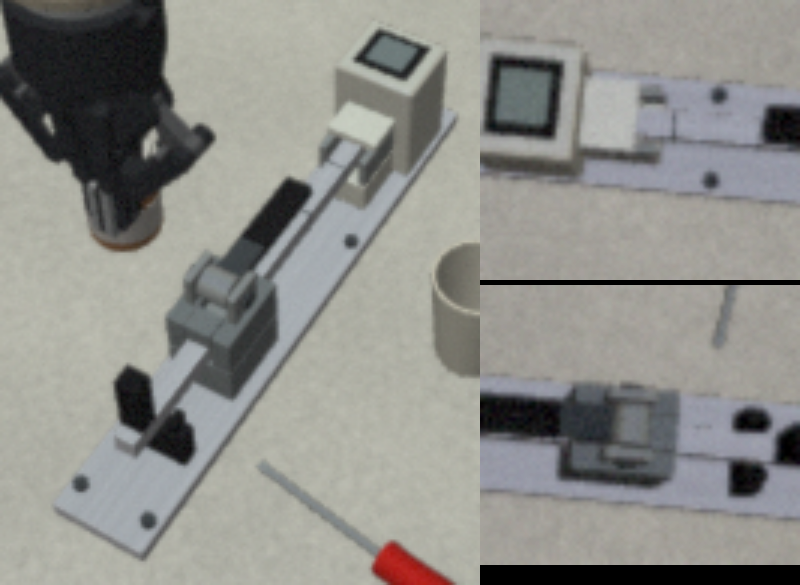

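The lever is down and level, and the boom looks unchanged. One numeric check compares the boom region before and after the lever flip, then I hand in.

```bash
python3 - <<'E'
from h import *
a,b,c=[cv2.cvtColor(cv2.imread(f"pics/c{i}.png"),cv2.COLOR_BGR2GRAY).astype(np.float32) for i in (4,5,6)]
for n,sl in (("top nose",np.s_[90:160,630:740]),("scene nose",np.s_[125:175,305:370])):
    w=cv2.createHanningWindow(a[sl].shape[::-1],cv2.CV_32F)
    print(n,[cv2.phaseCorrelate(p[sl].copy(),q[sl].copy(),w) for p,q in ((a,b),(b,c))])
sl=np.s_[360:470,100:160]; w=cv2.createHanningWindow((60,110),cv2.CV_32F); print("handle",cv2.phaseCorrelate(b[sl].copy(),c[sl].copy(),w))
status()
E
```

```text
top nose [((-0.03113287285496824, -0.07867392525158579), 0.750594950163806), ((0.09045304007005228, 0.12436597437301344), 0.6865159621945134)]
scene nose [((-0.03497408177295114, 0.045688650696824595), 0.9369334093729655), ((0.06547632171876927, -0.03879646121528779), 0.8505458683437771)]
handle ((0.053884321323621975, -0.013477275086046347), 0.6955700265036688)
t 20.13 loc mm [-8.5050e+01  2.5000e-01  2.5983e+02] F rail [-0.09  0.04  0.59] gap -0.0
tool axes in rail frame (cols)
 [[-0.003 -0.     1.   ]
 [-1.    -0.001 -0.003]
 [ 0.001 -1.    -0.   ]]
```

The boom moved less than 0.1 mm and the robot is clear of everything.

```bash
python3 -c "
from bench import hand_in; print(hand_in())"
```

```text
the job is handed in; nothing more can be done
None
```

The boom is home against the stop, the cam lever is locked down, and the job was handed in at about 20 s of the 66 s allowed; it gave no verdict.

- **Slide and press:** I pushed the handle from behind with closed fingers, at about 7 mm/s for the last stretch. The nose met the stop at rail x of about 199 mm. I pressed with about 13.4 N, roughly 10.5 N net of the 2.5–3 N drag, and held it for about 0.7 s with the lever still open.
- **Lever:** I followed the lever's arc near its tip over dead centre, then let go. The highest force I read on it was about 11 N, against the 24 N limit.
- **Last checks:** The images show the lever level, its end within a few pixels of where it should be at 1.72 rad. The boom had not visibly moved since before the flip (under 0.1 mm in the images). The tool was well clear, with contact force about zero.
- **Not confirmed:** The contact pin can't be seen, so its position is inferred from the push back and the boom's position. I did not measure the bystanders again. The final crops show the screwdriver and beaker where they were; the jar was mostly behind the gripper in the last picture. No contact was felt near any of them.
- **Small disagreement:** The two rail edges I measured gave yaw angles of 1.475 and 1.499 rad. I used 1.4975, which agrees with the longer edge and the line from pivot to handle.

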